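Set the length stop of the rod-cutting gauge

TASK

Set the rod-cutting gauge for the next batch: slide the carriage with the yellow grip along its rail until it is in line with the red marker clip (not the blue one), then let go of it. Leave the safety glasses where they lie.

Things in the scene. Friction and masses are not known exactly. Their poses are not given: they have to be found in the camera images.
- grip (a point): Centre, 80 mm above the bench, of the yellow upright grip on the sliding carriage: 44 mm across the rail (own x), 24 mm along it (own y), 48 mm tall, on the middle of a 60 x 60 mm aluminium block, top 56 mm up. The carriage slides only along own y, with 3 to 5 N, and stays where left. A black pointer at the grip's middle reaches 62 mm to own +x over the clips, a stop plate 94 mm to own -x over a trough.
- red_clip: Red marker clip fixed on the ledge beside the rail: 34 mm across (own x), 20 mm along the rail (own y), white line on top. Origin at its middle, on the ledge, 20 mm above the bench (clip top 32 mm), 65 mm to +x of the rail's centre line. Axes parallel to the grip's: the carriage is in line when the grip's own-y offset from this origin is zero.
- blue_clip: Like the red clip but blue, for another job, on the same ledge towards the other end of the rail. The line through both clips' origins is parallel to the rail. The rail is on a green 440 x 175 mm gauge fixed to the bench; end blocks 60 mm high; the carriage's travel is 165 mm to either side of the gauge's middle, past both clips.
- glasses_mid (a point): Loose safety glasses with clear lenses and black frame, 140 x 130 x 41 mm, lying on the bench to the robot's right; the point is midway between the side arms, 20 mm above the bench. Leave them alone.

How it is judged:
By the outcome, as a careful person would: the job done as asked, in the order asked, and still so for the second after the job is handed in, with the robot touching nothing.
It also fails if it takes over 32 s, if anything falls off the work surface, if the arm or the gripper's body presses on something with over 40 N, if the wrist force passes 120 N, or if a joint passes its speed limit or range.

ROBOT

A 6-joint arm with a two-finger parallel gripper is mounted at the origin on the work surface. World frame = base frame: x ahead of the robot, y to its left, z up, the work surface at z = 0. Lengths are in m, angles in rad, forces in N, time in s.
With the tool pointing down it reaches from about 0.375 to 0.9 m from the base axis. Payload 3.1 kg.
Tool frame: the origin (TCP) lies at the very end of the fingers, on their centre line; the grasp point (between the pads) lies 19 mm behind it (manip.tcp_to_grasp is the distance from the TCP to the grasp point, in m); z points along the fingers, y is the line along which they close (so a half turn about z gives the same grasp; the last joint's range is limited). The gripper opens to 85 mm and grips with 20 to 120 N. Pads are 22 mm wide; open, the fingers measure 114 mm over their backs; the gripper's body (76 mm by 85 mm) begins 54 mm behind the grasp point. The pads swing forward as they close: fully open they stand 13 mm farther back than shut.
Start: joints at [0.941, 0.527, 1.433, -0, 1.181, -0.178], TCP at [0.273, 0.562, 0.231] pointing down, gripper open.
Joint ranges: [-3.08, 3.08], [-0.75, 2.2], [0.22, 2.44], [-1.43, 4.57], [0, 2.65], [-2.85, 2.85]. Speed limits (rad/s): [2.79, 2.79, 3.14, 3.14, 3.14, 3.14].

INTERFACE

Orientations are given as a unit quaternion [x, y, z, w].
In Python, from station import manip gives the robot as it stands. The module is installed in compiled form; this text tells all that it offers.
- The arm moves only by the tool step_arm, never from a script. Its argument "commands" is one flat list of numbers, 6 for each row, row after row: the shift along the tool's x, y, z in m, then the turn, a rotation vector about the tool's x, y, z in degrees. A call has exactly 10 rows; each row is the pose to reach, as a shift and turn from the pose commanded when the call began, along the tool's axes at that moment; what a row does not reach only later rows make up. A row lasts 1/10 s, in which the tool goes at most 50 mm and 8.59 degrees, less where a joint would pass 70% of its speed; a pose out of reach is approached as far as the arm can. A call with a gripper value outside its range is refused whole. "jaw" is the opening in per cent of the stroke, from 0 (shut) to 100 (fully open), set as the call begins (left out, the last holds). The fingers move at their own pace and stop on an object; "grip_force" is the grip in N (left out, the last holds). Time passes only in rows, so rows that repeat a pose let the fingers close, or fill a call up. It gives the time, the measured TCP pose, the force, the opening and the grip force at its end, in the units of the state.
- manip.sense(): the state, without advancing time (a new reading comes with each control period).
- manip.snapshot(name): name is "scene" or "side" or "wrist"; returns a dict with "pixels" (400x640x3 uint8, blue, green, red), "fx", "fy", "cx", "cy" (pixels), "R" (3x3) and "t" (3): a world point X has camera coordinates R X + t; the wrist camera has in their place "mount" (4x4, takes a point from camera to tool coordinates, whose origin is the TCP and whose axes are the flange's). Camera axes: x right, y down, z forward; pixel columns grow to the right and rows downward; lengths in m; the calibration is good to about 2 mm. A picture is of the moment at which its call begins: read the wrist's pose just before it. There is no depth.
- manip.sign_off(): hands the job in; it is judged then, once.
The state is a dict: "t": time; "q": joint angles; "qd": joint speeds; "tau": joint torques, N m; "tcp_pos": TCP position; "tool_rot": TCP orientation; "force": force on the tool from outside, world axes, zero at the start; "ft_torque": the same for the moment, N m; "finger_gap": opening from 0.0 (shut) to 1.0 (fully open); "gripper_force": force on a finger pad.
Only numpy, scipy, OpenCV 4.12 (cv2) and the standard library are available. Lean on these libraries where they do the work, as an engineer would, in place of code of your own. Each camera call takes 0.05 s, during which the arm holds its last target. There are 200 camera calls.

## Working session

There is one attempt and no reset: what is moved stays moved. The work goes in short steps, Python scripts to look and compute and a tool call to move; the robot and the scene stay as the last step left them, time stands still between calls to the robot, and variables do not carry over. Pictures are saved under pics/ and viewed, at most 10 in all, crops included, and the job is handed in when it is done.

Besides the shell and the picture viewer there is one more tool, called after ">>>" by a JSON object that holds its "api" and its "payload". step_arm: Moves the arm, as the interface text tells. Its arguments: {"type":"object","properties":{"commands":{"type":"array","items":{"type":"number"}},"jaw":{"type":"number"},"grip_force":{"type":"number"}},"required":["commands"]}

```bash
mkdir -p pics; python3 - <<'E'
from station import manip
import cv2,pickle
s=manip.sense(); print(s)
d={}
for n in("scene","side","wrist"):
    d[n]=manip.snapshot(n); cv2.imwrite(f"pics/{n}0.png",d[n]["pixels"])
    print(n,{k:v for k,v in d[n].items() if k!="pixels"})
pickle.dump((s,d),open("s0.pkl","wb"))
E
```

```text
{'t': 0.0, 'q': array([ 9.40499969e-01,  5.28477582e-01,  1.43389421e+00, -4.08510033e-06,
        1.18140440e+00, -1.78490146e-01]), 'qd': array([-0.00099829, -0.00053625,  0.00055814,  0.00056685,  0.00076612,
       -0.00183023]), 'tau': array([ 8.85192958e-05, -4.42354774e+01, -1.78020144e+01, -2.82708716e-04,
        8.45799863e-03,  8.53621430e-06]), 'tcp_pos': array([0.27241102, 0.56171663, 0.23032918]), 'tool_rot': array([ 2.23985722e-01,  9.74591814e-01, -1.00445034e-03, -4.27831605e-04]), 'force': array([-0.16055182,  0.3024491 ,  0.08171441]), 'ft_torque': array([ 0.00790183, -0.02355904,  0.06100203]), 'gripper_force': 0.0, 'finger_gap': 1.0006344919301746}
scene {'fx': 401.41515634421086, 'fy': 401.41515634421086, 'cx': 315.9061936770959, 'cy': 203.37810295400976, 'R': array([[-0.82221203,  0.56911461, -0.00871438],
       [ 0.37429439,  0.52909002, -0.76155595],
       [-0.42880192, -0.62942221, -0.64804059]]), 't': array([ 0.59590263, -0.09281768,  1.16601444])}
side {'fx': 500.6889065058281, 'fy': 500.6889065058281, 'cx': 324.8236117861985, 'cy': 195.47014849216671, 'R': array([[ 0.99682838, -0.07956904, -0.00139432],
       [-0.06051162, -0.74646782, -0.66266442],
       [ 0.05168676,  0.66064708, -0.74891516]]), 't': array([-0.63047722, -0.04337568,  1.33722048])}
wrist {'fx': 282.7707358105502, 'fy': 282.7707358105502, 'cx': 318.3332788686061, 'cy': 198.83716328562804, 'mount': array([[-1.42288586e-03, -9.51861877e-01, -3.06523967e-01,
         7.81247867e-02],
       [ 9.99998900e-01, -1.22621564e-03, -8.34180683e-04,
        -1.52824296e-04],
       [ 4.18160307e-04, -3.06524817e-01,  9.51862575e-01,
        -1.41873993e-01],
       [ 0.00000000e+00,  0.00000000e+00,  0.00000000e+00,
         1.00000000e+00]])}
```

View pics/scene0.png

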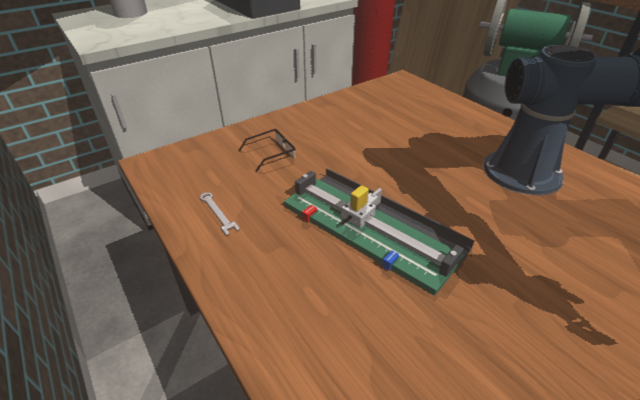

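View pics/side0.png

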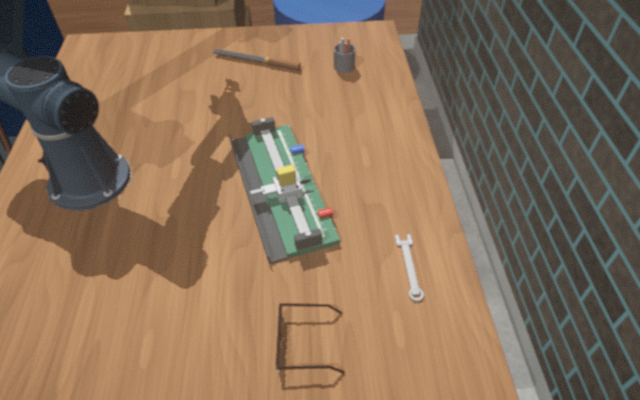

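The scene view shows red clip at about (310,213), blue at (390,260) and the grip at (360,198). In the side view they are at (325,214), (298,150) and (286,176), with the glasses well to the right. Next I'll fit box models to the colour blobs in both views.

```bash
cat > h.py <<'E'
import numpy as np,cv2
from scipy.spatial.transform import Rotation as Ro
from scipy.optimize import least_squares
def blobs(img):
    h=cv2.cvtColor(img,cv2.COLOR_BGR2HSV); out={}
    R=[("red",[((0,150,70),(6,255,255)),((174,150,70),(180,255,255))]),("blue",[((110,130,60),(130,255,255))]),("grip",[((21,150,80),(34,255,255))])]
    for n,rs in R:
        m=sum(cv2.inRange(h,a,b) for a,b in rs)
        out[n]=m
    return out
def hullc(p):
    hu=cv2.convexHull(np.float32(p)); M=cv2.moments(hu); return np.array([M["m10"],M["m01"]])/M["m00"],M["m00"]
def comp(m,guess,rad):
    ys,xs=np.nonzero(m); k=np.hypot(xs-guess[0],ys-guess[1])<rad
    p=np.c_[xs,ys][k]
    q=np.r_[[p+np.array(o)*.5 for o in((-1,-1),(1,-1),(-1,1),(1,1))]].reshape(-1,2)
    return hullc(q)
def cam(d,s=None):
    if "R" in d: return d["R"],d["t"]
    Rt=Ro.from_quat(s["tool_rot"]).as_matrix(); T=np.eye(4);T[:3,:3]=Rt;T[:3,3]=s["tcp_pos"]
    I=np.linalg.inv(T@d["mount"]); return I[:3,:3],I[:3,3]
def proj(d,RT,X):
    c=X@RT[0].T+RT[1]; return np.c_[d["fx"]*c[:,0]/c[:,2]+d["cx"],d["fy"]*c[:,1]/c[:,2]+d["cy"]]
def box(o,yaw,sx,sy,z0,z1):
    c,s=np.cos(yaw),np.sin(yaw)
    return np.array([[o[0]+c*a*sx/2-s*b*sy/2,o[1]+s*a*sx/2+c*b*sy/2,z] for a in(-1,1) for b in(-1,1) for z in(z0,z1)])
def model(p):
    x,y,yaw,db,dg=p; ex=np.array([np.cos(yaw),np.sin(yaw)]);ey=np.array([-ex[1],ex[0]]);r=np.array([x,y])
    return {"red":box(r,yaw,.034,.02,.02,.032),"blue":box(r+db*ey,yaw,.034,.02,.02,.032),"grip":box(r-.065*ex+dg*ey,yaw,.044,.024,.056,.104)}
def grip_xy(p):
    return np.array(p[:2])-.065*np.array([np.cos(p[2]),np.sin(p[2])])+p[4]*np.array([-np.sin(p[2]),np.cos(p[2])])
E
python3 - <<'E'
from h import *
import pickle
s,D=pickle.load(open("s0.pkl","rb"))
G={"scene":{"red":(310,213),"blue":(390,260),"grip":(360,198)},"side":{"red":(325,214),"blue":(298,150),"grip":(286,176)}}
obs=[]
for v in G:
    b=blobs(D[v]["pixels"])
    for n in G[v]:
        c,a=comp(b[n],G[v][n],22); obs.append((v,n,c,a))
def res(p):
    m=model(p); return np.concatenate([hullc(proj(D[v],cam(D[v]),m[n]))[0]-c for v,n,c,a in obs])
f=least_squares(res,[.7,0,0,.2,.08],x_scale=[.1,.1,.1,.1,.1],diff_step=1e-4)
print(f.x,grip_xy(f.x))
m=model(f.x)
for (v,n,c,a),r in zip(obs,f.fun.reshape(-1,2)): print(v,n,c,a,hullc(proj(D[v],cam(D[v]),m[n]))[1],r)
print(Ro.from_quat(s["tool_rot"]).as_matrix())
E
```

```text
h.py:12: RuntimeWarning: invalid value encountered in divide
  hu=cv2.convexHull(np.float32(p)); M=cv2.moments(hu); return np.array([M["m10"],M["m01"]])/M["m00"],M["m00"]
Traceback (most recent call last):
ValueError: Residuals are not finite in the initial point.
```

```bash
cat > fit0.py <<'E'
from h import *
import pickle
s,D=pickle.load(open("s0.pkl","rb"))
G={"scene":{"red":(310,213),"blue":(390,260),"grip":(360,198)},"side":{"red":(325,214),"blue":(298,150),"grip":(286,176)}}
obs=[]
for v in G:
    b=blobs(D[v]["pixels"])
    h=cv2.cvtColor(D[v]["pixels"],cv2.COLOR_BGR2HSV)
    for n in G[v]:
        g=G[v][n]; c,a=comp(b[n],g,22); print(v,n,c,a,h[g[1],g[0]]); obs.append((v,n,c,a))
def res(p):
    m=model(p); return np.concatenate([hullc(proj(D[v],cam(D[v]),m[n]))[0]-c for v,n,c,a in obs])
f=least_squares(res,[.7,0,0,.2,.08],x_scale=[.1,.1,.1,.1,.1],diff_step=1e-3)
print(f.x,grip_xy(f.x))
m=model(f.x)
for (v,n,c,a),r in zip(obs,f.fun.reshape(-1,2)): print(v,n,c,a,hullc(proj(D[v],cam(D[v]),m[n]))[1],r)
print(Ro.from_quat(s["tool_rot"]).as_matrix())
E
sed -i 's/hu=cv2.convexHull(np.float32(p)); M=cv2.moments(hu)/p=np.asarray(p,float);o=p.mean(0);M=cv2.moments(cv2.convexHull(np.float32(p-o)))/; s|/M\["m00"\],M|/M["m00"]+o,M|' h.py
python3 fit0.py
```

```text
scene red [308.56572761 212.87276989] 177.49999392032635 [  2 196 182]
scene blue [390.31915943 259.0376344 ] 170.50000048615038 [111 174 198]
scene grip [359.04420814 197.10425512] 352.5 [ 22 177 170]
side red [326.39247324 213.80107532] 46.50000047683713 [  2 158 195]
side blue [296.89333354 149.49999997] 25.0 [113 124 166]
side grip [nan nan] 0.0 [ 23 124 142]h.py:12: RuntimeWarning: Mean of empty slice.
  p=np.asarray(p,float);o=p.mean(0);M=cv2.moments(cv2.convexHull(np.float32(p-o))); return np.array([M["m10"],M["m01"]])/M["m00"]+o,M["m00"]
  ret = um.true_divide(
h.py:12: RuntimeWarning: invalid value encountered in divide
  p=np.asarray(p,float);o=p.mean(0);M=cv2.moments(cv2.convexHull(np.float32(p-o))); return np.array([M["m10"],M["m01"]])/M["m00"]+o,M["m00"]
Traceback (most recent call last):
  File "fit0.py", line 13, in <module>
    f=least_squares(res,[.7,0,0,.2,.08],x_scale=[.1,.1,.1,.1,.1],diff_step=1e-3)
ValueError: Residuals are not finite in the initial point.
```

Saturation is lower in the side view, so I'll loosen the thresholds.

```bash
sed -i 's/(0,150,70)/(0,115,50)/;s/(174,150,70)/(174,115,50)/;s/(110,130,60)/(105,90,50)/;s/(21,150,80)/(19,110,70)/' h.py; sed -i 's/(6,255,255)/(5,255,255)/' h.py
python3 fit0.py
```

```text
scene red [308.61239196 212.60086458] 173.49999997019768 [  2 196 182]
scene blue [389.89563859 259.56542079] 214.00000166893005 [111 174 198]
scene grip [359.04582199 197.19766391] 371.0000004172325 [ 22 177 170]
side red [325.1300813 212.1788619] 123.00000005960464 [  2 158 195]
side blue [296.39325837 148.40074903] 89.00000123120844 [113 124 166]
side grip [286.08978883 175.25645545] 284.0000002682209 [ 23 124 142]
[ 0.61726021 -0.18556384  0.24901941  0.23999039  0.10023979] [ 0.52956069 -0.10443549]
scene red [308.61239196 212.60086458] 173.49999997019768 127.06751224431527 [ 0.25822058 -1.0693041 ]
scene blue [389.89563859 259.56542079] 214.00000166893005 163.89049709799764 [ 0.55066375 -0.87593166]
scene grip [359.04582199 197.19766391] 371.0000004172325 413.1677954984512 [-0.92715482  1.54356413]
side red [325.1300813 212.1788619] 123.00000005960464 136.49196189698938 [-0.48166849 -0.14821914]
side blue [296.39325837 148.40074903] 89.00000123120844 105.83190799463284 [0.12007683 0.01942345]
side grip [286.08978883 175.25645545] 284.0000002682209 389.88240559623625 [ 0.50828811 -0.37005443]
[[-8.99660427e-01  4.36588443e-01 -1.28388743e-03]
 [ 4.36590162e-01  8.99658775e-01 -1.76620182e-03]
 [ 3.83957290e-04 -2.14951450e-03 -9.99997616e-01]]
```

>>> {"api": "step_arm", "payload": {"commands": [-0.01,-0.01,0,0,0,-2,-0.04,-0.037,0,0,0,-6,-0.07,-0.065,0,0,0,-10,-0.105,-0.098,0,0,0,-14,-0.14,-0.13,0,0,0,-18,-0.175,-0.163,0,0,0,-22.5,-0.21,-0.196,0,0,0,-27,-0.245,-0.228,0,0,0,-31.5,-0.275,-0.256,0,0,0,-36,-0.3,-0.28,0,0,0,-40.2], "jaw": 100}}

```text
t: 1.15
tcp_pos: [0.421, 0.1773, 0.2313]
tool_rot: [-0.126, 0.992, -0.0, 0.0]
force: [0.7, 0.3, 0.2]
finger_gap: 0.999
gripper_force: 0.0
```

```bash
cat > go.py <<'E'
from h import *
import sys
from station import manip
s=manip.sense(); R=Ro.from_quat(s["tool_rot"]); tgt=np.array(list(map(float,sys.argv[1:4]))); yaw=float(sys.argv[4])
c,sn=np.cos(yaw),np.sin(yaw)
Rt=Ro.from_matrix(np.c_[[-c,-sn,0],[-sn,c,0],[0,0,-1]])
print(s["t"],s["tcp_pos"],s["force"],s["finger_gap"],s["q"].round(2)); print("shift",R.inv().apply(tgt-s["tcp_pos"]).round(4),"turn",np.degrees((R.inv()*Rt).as_rotvec()).round(2))
E
python3 go.py .530 -.104 .231 .249
```

```text
1.15 [0.42102714 0.17729303 0.23131713] [0.66239856 0.34386294 0.15546446] 0.9988121848311027 [ 0.15  0.3   1.84 -0.    1.   -1.67]
shift [-0.0355 -0.2996  0.0004] turn [-0.01  0.01  0.15]
```

>>> {"api": "step_arm", "payload": {"commands": [-0.002,-0.015,0,0,0,0,-0.006,-0.05,0,0,0,0,-0.011,-0.09,0,0,0,0,-0.016,-0.135,0,0,0,0,-0.021,-0.18,0,0,0,0,-0.026,-0.225,0,0,0,0,-0.031,-0.27,0,0,0,0,-0.034,-0.305,0,0,0,0,-0.035,-0.325,0,0,0,0,-0.035,-0.33,0,0,0,0]}}

```text
t: 2.15
tcp_pos: [0.5364, -0.1334, 0.231]
tool_rot: [-0.123, 0.992, 0.0, 0.0]
force: [-0.0, 0.1, -0.4]
finger_gap: 0.997
gripper_force: 0.0
```

```bash
python3 - <<'E'
from h import *
import pickle
from station import manip
s=manip.sense(); d=manip.snapshot("wrist"); cv2.imwrite("pics/w1.png",d["pixels"]); pickle.dump((s,d),open("s1.pkl","wb"))
print(s["tcp_pos"],s["qd"].round(4))
p=[.6173,-.1856,.249,.24,.1002]
m=model(p)
for n in m: print(n,proj(d,cam(d,s),m[n]).mean(0))
E
```

```text
[ 0.53639222 -0.13344744  0.23098856] [-0.028   0.011  -0.0077  0.0217  0.0433 -0.0555]
red [265.73675612 222.07184421]
blue [447.26459213 221.64320276]
grip [346.82556582 185.13559152]
```

View pics/w1.png

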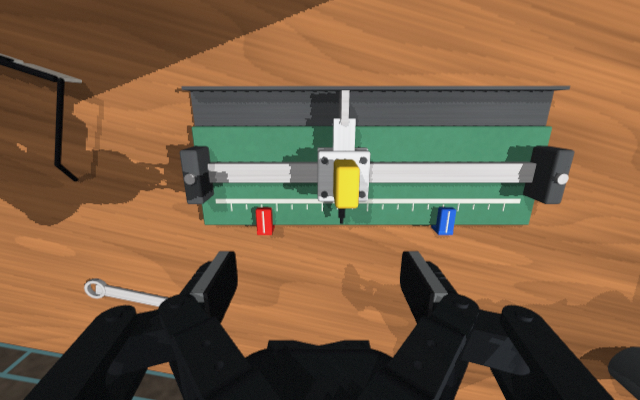

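Wrist view: red clip at (264,221), grip at (346,185), blue clip at (446,221), and the gauge level in the image. I'll refine the fit with this view.

```bash
cat > fitw.py <<'E'
from h import *
import pickle,sys
def fit(s,d,p0,free=range(5)):
    b=blobs(d["pixels"]); RT=cam(d,s); m=model(p0); obs=[]
    for n in m:
        g=hullc(proj(d,RT,m[n]))[0]; obs.append((n,*comp(b[n],g,35)))
    free=list(free)
    def full(q): p=np.array(p0,float); p[free]=q; return p
    def res(q):
        m=model(full(q)); return np.concatenate([hullc(proj(d,RT,m[n]))[0]-c for n,c,a in obs])
    f=least_squares(res,np.array(p0)[free],x_scale=.1,diff_step=1e-3); p=full(f.x)
    m=model(p)
    for (n,c,a),r in zip(obs,f.fun.reshape(-1,2)): print(n,c.round(1),a,hullc(proj(d,RT,m[n]))[1].round(1),r.round(2))
    print("p",p.round(4),"grip",grip_xy(p).round(4)); return p
if __name__=="__main__":
    s,d=pickle.load(open(sys.argv[1],"rb")); fit(s,d,[.6173,-.1856,.249,.24,.1002])
E
python3 fitw.py s1.pkl
```

```text
Traceback (most recent call last):
  File "fitw.py", line 16, in <module>
    s,d=pickle.load(open(sys.argv[1],"rb")); fit(s,d,[.6173,-.1856,.249,.24,.1002])
                                             ~~~^^^^^^^^^^^^^^^^^^^^^^^^^^^^^^^^^^^
  File "fitw.py", line 13, in fit
    for (n,c,a),r in zip(obs,f.fun.reshape(-1,2)): print(n,c.round(1),a,hullc(proj(d,RT,m[n]))[1].round(1),r.round(2))
                                                                        ^^^^^^^^^^^^^^^^^^^^^^^^^^^^^^^
AttributeError: 'float' object has no attribute 'round'
```

```bash
sed -i 's/\[1\].round(1),r/[1],r/' fitw.py; python3 fitw.py s1.pkl; python3 go.py .530 -.104 .15 .249
```

```text
red [264.4 220.9] 476.9999971389768 458.58421500056147 [ 0.   -0.42]
blue [444.  220.8] 562.999997995794 518.4868053718899 [-0.   -0.31]
grip [345.9 184. ] 1232.5000001192093 1339.044830223827 [0.   0.56]
p [ 0.6154 -0.1876  0.2463  0.2368  0.0996] grip [ 0.5281 -0.1069]
2.2 [ 0.53591927 -0.13261926  0.23092079] [0.40296482 0.35223254 0.51159195] 0.9962180649484037 [-0.45  0.43  1.62  0.    1.1  -2.26]
shift [-0.0013  0.0291  0.0809] turn [ 0.03 -0.03 -0.05]
```

```bash
python3 go.py .5285 -.106 .068 .247
```

```text
2.2 [ 0.53591927 -0.13261926  0.23092079] [0.40296482 0.35223254 0.51159195] 0.9962180649484037 [-0.45  0.43  1.62  0.    1.1  -2.26]
shift [0.0006 0.0275 0.1629] turn [ 0.03 -0.03  0.07]
```

>>> {"api": "step_arm", "payload": {"commands": [0,0.01,0,0,0,0,0,0.02,0.01,0,0,0,0,0.0275,0.03,0,0,0,0,0.0275,0.055,0,0,0,0,0.0275,0.08,0,0,0,0,0.0275,0.105,0,0,0,0,0.0275,0.13,0,0,0,0,0.0275,0.15,0,0,0,0,0.0275,0.16,0,0,0,0,0.0275,0.163,0,0,0]}}

```text
t: 3.2
tcp_pos: [0.5278, -0.1029, 0.0672]
tool_rot: [-0.126, 0.992, 0.001, -0.001]
force: [1.2, 0.8, -0.1]
finger_gap: 1.002
gripper_force: 0.0
```

>>> {"api": "step_arm", "payload": {"commands": [0,0,0,0,0,0,0,0,0,0,0,0,0,0,0,0,0,0,0,0,0,0,0,0,0,0,0,0,0,0,0,0,0,0,0,0,0,0,0,0,0,0,0,0,0,0,0,0,0,0,0,0,0,0,0,0,0,0,0,0], "jaw": 0, "grip_force": 30}}

```text
t: 4.2
tcp_pos: [0.5296, -0.1054, 0.0691]
tool_rot: [-0.124, 0.992, -0.0, 0.001]
force: [-1.0, 0.3, 6.4]
finger_gap: 0.277
gripper_force: 32.4
```

```bash
python3 - <<'E'
from h import *
import pickle
from station import manip
s=manip.sense(); d=manip.snapshot("wrist"); cv2.imwrite("pics/w2.png",d["pixels"]); pickle.dump((s,d),open("s2.pkl","wb"))
print(s)
E
```

```text
{'t': 4.2, 'q': array([-4.03465924e-01,  6.61559802e-01,  1.77534606e+00, -2.24955203e-05,
        7.03204275e-01, -2.22359950e+00]), 'qd': array([-6.23985018e-04,  2.81541462e-05,  5.35124165e-04,  1.51985019e-03,
       -2.24614634e-03,  9.25638433e-04]), 'tau': array([ 2.72650318e-01, -3.85279763e+01, -8.72244179e+00,  2.85569887e-02,
       -1.64276096e-01, -6.95267972e-02]), 'tcp_pos': array([ 0.52963778, -0.10540819,  0.06913669]), 'tool_rot': array([-1.24354408e-01,  9.92237588e-01, -3.79825417e-04,  6.36592947e-04]), 'force': array([-1.04240014,  0.26154666,  6.44753991]), 'ft_torque': array([-0.05149497,  0.0592367 , -0.04996226]), 'gripper_force': 32.3979127407074, 'finger_gap': 0.27685073672414107}
```

View pics/w2.png

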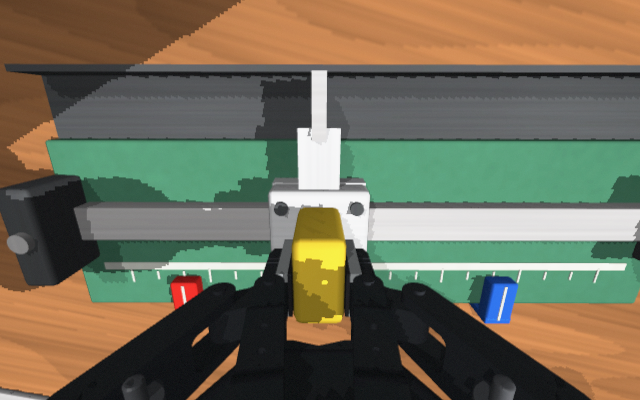

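The grip is held (gap 23.5 mm); the red clip's white line is at about (181,287)–(186,303). I'll measure the line's offset along the rail from the grip, in both wrist pictures.

```bash
cat > line.py <<'E'
from h import *
import pickle,sys
def ray(d,RT,uv,z):
    r=RT[0].T@np.array([(uv[0]-d["cx"])/d["fx"],(uv[1]-d["cy"])/d["fy"],1]); o=-RT[0].T@RT[1]
    return (o+r*(z-o[2])/r[2])[:2]
def line(d,guess,rad):
    h=cv2.cvtColor(d["pixels"],cv2.COLOR_BGR2HSV); m=cv2.inRange(h,(0,0,150),(180,90,255))
    n,l,st,ce=cv2.connectedComponentsWithStats(m); 
    k=[(np.hypot(*(ce[i]-guess)),i) for i in range(1,n) if 3<st[i,4]<200]; i=min(k)[1]
    return ce[i],st[i]
if __name__=="__main__":
    yaw=.2465; ey=np.array([-np.sin(yaw),np.cos(yaw)])
    for f,g in(("s1.pkl",((264,219),(446,219))),("s2.pkl",((184,295),(502,303)))):
        s,d=pickle.load(open(f,"rb"))
        for q in g:
            c,st=line(d,q,15); X=ray(d,cam(d,s),c,.032); print(f,c,st,X,"y from tcp",(X-s["tcp_pos"][:2])@ey)
E
python3 line.py; python3 - <<'E'
import numpy as np
from h import *
y=Ro.from_quat([-1.24354408e-01,9.92237588e-01,-3.79825417e-04,6.36592947e-04]).as_matrix(); print(y)
E
```

```text
s1.pkl [263.11428571 221.8       ] [262 211   3  22  35] [ 0.61486133 -0.18847673] y from tcp -0.07251323946789326
s1.pkl [447.2972973  221.43243243] [445 211   5  22  37] [0.55598079 0.04346767] y from tcp 0.16678755126957082
s2.pkl [183.2244898  293.85714286] [181 286   5  18  49] [ 0.60681125 -0.19045044] y from tcp -0.10130282245785462
s2.pkl [501.96363636 303.00909091] [497 287  11  34 110] [0.55561802 0.04333639] y from tcp 0.13790891457371474
[[-9.69071152e-01 -2.46777752e-01  1.35776883e-03]
 [-2.46778719e-01  9.69071674e-01 -5.95427834e-04]
 [-1.16883697e-03 -9.12080390e-04 -9.99998901e-01]]
```

>>> {"api": "step_arm", "payload": {"commands": [0,-0.004,0,0,0,0,0,-0.014,0,0,0,0,0,-0.028,0,0,0,0,0,-0.044,0,0,0,0,0,-0.06,0,0,0,0,0,-0.075,0,0,0,0,0,-0.088,0,0,0,0,0,-0.096,0,0,0,0,0,-0.1,0,0,0,0,0,-0.101,0,0,0,0], "jaw": 0}}

```text
t: 5.25
tcp_pos: [0.5543, -0.203, 0.0691]
tool_rot: [-0.124, 0.992, 0.0, 0.0]
force: [-0.4, 4.1, 6.5]
finger_gap: 0.277
gripper_force: 32.5
```

>>> {"api": "step_arm", "payload": {"commands": [0,0,0,0,0,0,0,0,0,0,0,0,0,0,0,0,0,0,0,0,0,0,0,0,0,0,0,0,0,0,0,0,0,0,0,0,0,0,0,0,0,0,0,0,0,0,0,0,0,0,0,0,0,0,0,0,0,0,0,0]}}

```text
t: 6.25
tcp_pos: [0.5544, -0.203, 0.0691]
tool_rot: [-0.124, 0.992, -0.0, 0.0]
force: [-1.0, 0.9, 5.0]
finger_gap: 0.276
gripper_force: 32.4
```

```bash
python3 - <<'E'
from h import *
import pickle
from station import manip
s=manip.sense(); D={n:manip.snapshot(n) for n in("wrist","scene","side")}; d=D["wrist"]; cv2.imwrite("pics/w3.png",d["pixels"]); pickle.dump((s,D),open("s3.pkl","wb"))
print(s["tcp_pos"],s["force"],s["finger_gap"]); y=.2485
print("moved",(s["tcp_pos"][:2]-[.52964,-.10541])@[-np.sin(y),np.cos(y)],(s["tcp_pos"][:2]-[.52964,-.10541])@[np.cos(y),np.sin(y)])
E
```

```text
[ 0.55437994 -0.20301441  0.06913476] [-1.04454564  0.86039536  5.04825942] 0.27609568589528827
moved -0.10069103613902226 -2.5845704875524005e-05
```

View pics/w3.png

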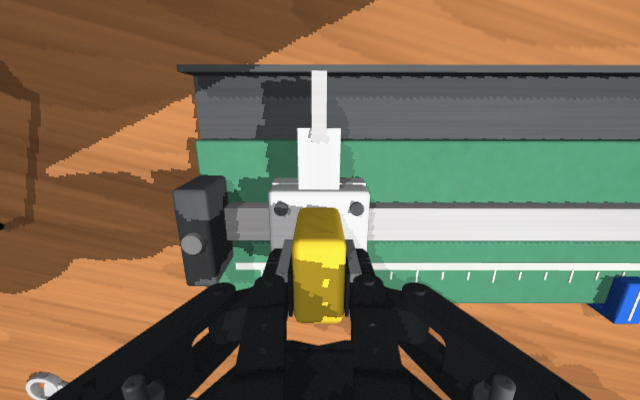

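The red clip is hidden under the gripper in this view, with the grip centred at x≈319. I'll release, rise and check from above.

>>> {"api": "step_arm", "payload": {"commands": [0,0,0,0,0,0,0,0,0,0,0,0,0,0,0,0,0,0,0,0,0,0,0,0,0,0,0,0,0,0,0,0,0,0,0,0,0,0,0,0,0,0,0,0,0,0,0,0,0,0,0,0,0,0,0,0,0,0,0,0], "jaw": 100}}

```text
t: 7.4
tcp_pos: [0.5542, -0.2029, 0.0683]
tool_rot: [-0.125, 0.992, 0.0, 0.0]
force: [-0.2, -0.3, -0.5]
finger_gap: 1.003
gripper_force: 0.0
```

>>> {"api": "step_arm", "payload": {"commands": [0,0,-0.005,0,0,0,0,0,-0.02,0,0,0,0,0,-0.045,0,0,0,0,0,-0.07,0,0,0,0,0,-0.095,0,0,0,0,0,-0.12,0,0,0,0,0,-0.14,0,0,0,0,0,-0.155,0,0,0,0,0,-0.16,0,0,0,0,0,-0.16,0,0,0]}}

```text
t: 8.4
tcp_pos: [0.5544, -0.203, 0.2292]
tool_rot: [-0.125, 0.992, -0.001, 0.001]
force: [-0.2, 0.6, -0.5]
finger_gap: 1.001
gripper_force: 0.0
```

>>> {"api": "step_arm", "payload": {"commands": [0,0,0,0,0,0,0,0,0,0,0,0,0,0,0,0,0,0,0,0,0,0,0,0,0,0,0,0,0,0,0,0,0,0,0,0,0,0,0,0,0,0,0,0,0,0,0,0,0,0,0,0,0,0,0,0,0,0,0,0]}}

```text
t: 9.4
tcp_pos: [0.5541, -0.2029, 0.2283]
tool_rot: [-0.125, 0.992, -0.0, 0.0]
force: [-0.9, -0.1, -0.8]
finger_gap: 0.998
gripper_force: 0.0
```

```bash
python3 - <<'E'
from h import *
import pickle
from station import manip
s=manip.sense(); D={n:manip.snapshot(n) for n in("wrist","scene","side")}; d=D["wrist"]; pickle.dump((s,D),open("s4.pkl","wb"))
cv2.imwrite("pics/w4.png",cv2.resize(d["pixels"][80:260,200:460],None,fx=3,fy=3,interpolation=cv2.INTER_NEAREST))
print(s["t"],s["tcp_pos"],s["tool_rot"],s["qd"].round(4))
E
```

```text
9.4 [ 0.55414418 -0.2029324   0.22833018] [-1.24575613e-01  9.92210117e-01 -1.81620338e-06  3.87372236e-06] [-0.0008  0.0005 -0.0011 -0.0011 -0.0004 -0.0016]
```

View pics/w4.png

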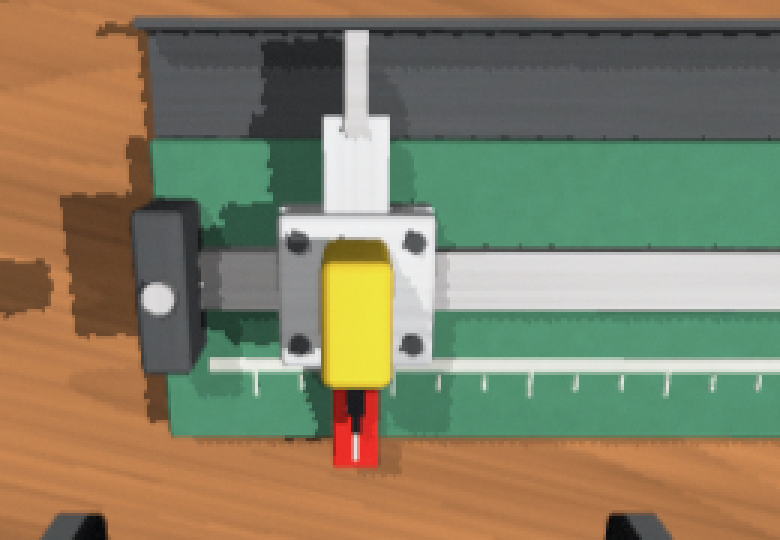

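The crop shows the pointer over the middle of the red clip. Clip (333–379), white line (355), and grip (322–391) share one centre column at ≈356. A quick numeric check:

```bash
python3 - <<'E'
from line import *
s,D=pickle.load(open("s4.pkl","rb")); d=D["wrist"]; RT=cam(d,s); yaw=.2487; ey=np.array([-np.sin(yaw),np.cos(yaw)])
b=blobs(d["pixels"])
def cols(m,r0,r1):
    ys,xs=np.nonzero(m[r0:r1,280:360]); return np.array([xs.min(),xs.max()]).mean()+280,xs.ptp() if hasattr(xs,'ptp') else xs.max()-xs.min()
for n,r0,r1,z in(("grip",172,206,.104),("red",222,234,.032)):
    u,w=cols(b[n],r0,r1); X=ray(d,RT,(u,(r0+r1)/2-.5),z); print(n,u,w,"own y from tcp mm",1e3*(X-s["tcp_pos"][:2])@ey)
E
cat > fin.py <<'E'
E
python3 - <<'E'
from station import manip
s=manip.sense();print(s["t"],s["force"])
E
```

```text
grip 318.5 23 own y from tcp mm -0.41767184502835497
red 318.0 14 own y from tcp mm -1.1267501243722962
9.55 [ 0.65442085  0.36485994 -0.14553335]
```

```bash
python3 -c "
from station import manip
print(manip.sign_off())"
```

```text
the job is handed in; nothing more can be done
None
```

I slid the carriage in line with the red clip, to within about 1 mm by the wrist camera, and let go of it; the robot went nowhere near the glasses, and I handed the job in at about 9.6 s of the 32 s allowed.

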